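Index the rotary assembly table to the tall cup and lock it

TASK

Turn the rotary index table counter-clockwise (seen from above) by pushing the studs on its rim until the one tall cup has come to the pointer at the front and its ear has just clicked past the spring bolt. Then turn the table back until that ear stops against the bolt and press it home firmly, with about 12 N for a moment (jamming it with over 20 N would bend the bolt); finally, with the table still home, swing the clamp lever fully round to its stop to lock the table. Keep all cups standing in their nests and leave the other things on the bench where they are.

Things in the scene. Friction and masses are not known exactly. Their poses are not given: they have to be found in the camera images.
- index_base: Fixed round grey cast base of the index table, on a 116 mm foot, with a 188 mm flange at z = 30 to 42 mm; its place and yaw vary. Origin on the bench at the turning axis of the table; z up; -x points to the front, where a small steel arrow (top at z = 86 mm, 107 to 121 mm from the axis) points at the axis. Outriggers: front left for the spring bolt, right rear for the clamp lever.
- index_disc: The turntable, same origin and axis as the base, z up. Plate 176 mm across, top at z = 90 mm. Friction about 2.5 N at the rim. At 0, 60 .. 300 degrees of its own frame (from +x, counter-clockwise), 56 mm from the axis, six ring nests 52 mm across, 8 mm high; five hold a cup. With a nest at the pointer its yaw to the base is within 8 degrees of a multiple of 60 degrees. Starts 31 to 47 degrees short of one.
- stud_30 (a point): Top of the stud at 30 degrees of the disc's frame. Six alike at 30, 90 .. 330 degrees, midway between the nests: upright steel pins, 12 mm thick, 92 mm from the axis, z = 89 to 130 mm, each on an ear of the rim: steel, 18 mm wide, out to 104 mm from the axis, z = 73 to 89 mm.
- index_bolt (a joint): Bevelled spring bolt in a dark block on the front left outrigger (top z = 93 mm, 114 to 180 mm from the axis), pointing inward at about 150 degrees of the base's frame. Value (m): pushed outward against its spring of 3 to 6 N; 0 = fully out, about 0.013 as an ear rides over it. Counter-clockwise an ear pushes its bevel aside (6 to 12 N at the stud), then it snaps back; clockwise its square side stops the ear.
- ear_a (a point): Point on the clockwise (trailing) face of the ear at 150 degrees of the disc's frame, 98 mm from the axis, z = 81 mm; this face seats on the bolt when the nest at 180 degrees is in front. The bolt's block may be set up to 8 degrees (14 mm at the ears) to either side of the place where a seated nest stands exactly at the pointer; that setting is not measured: it has to be felt.
- ear_b (a point): The same on the ear at 90 degrees: seats when the nest at 120 degrees is in front.
- ear_c (a point): The same on the ear at 30 degrees: seats when the nest at 60 degrees is in front.
- front_spot (a point): Point of the base 56 mm in front of the axis at z = 90 mm, where the nest at the pointer has its centre.
- tall_cup: The only tall cup: plain turned steel, 32 mm across and 34 mm high, 110 g, loose in a nest (5 mm of play). Origin at the centre of its underside. At the start it is in the nest at 180, 120 or 60 degrees of the disc's frame.
- short_cup_1: Short wide turned steel cup, 38 mm across and 26 mm high, loose in a nest. Origin at the centre of its underside.
- short_cup_2: As short_cup_1.
- short_cup_3: As short_cup_1.
- short_cup_4: As short_cup_1.
- clamp_lever (a joint): Angle (rad) of the cam clamp lever on the right rear outrigger: 0 to 0.3 = open, pointing outward to the right; 1.6 = on its stop, pointing to the rear, locked. It swings counter-clockwise seen from above. From about 0.7 its cam presses the brake shoe on the disc's flange and it goes stiffer (2 to 6 N at the knob); past about 1.53 it is over centre and stays shut.
- clamp_shoe (a joint): Travel (m) of the small rubber-faced brake shoe between the lever's cam and the disc's flange: 0 = clear of the disc, 0.003 = bearing on it. Driven by the lever only; it moves straight in and does not turn the disc.
- clamp_knob (a point): Centre of the black upright knob at the end of the lever, 68 mm from its pivot; this point is at z = 128 mm, 6 mm under the knob's top; the knob is 17 mm thick and stands from z = 98 to 134 mm on the lever bar (12 mm wide, z = 92 to 99 mm).
- clamp_pivot (a point): Point on the pivot axis of the lever, z = 100 mm, 122 mm from the turntable's axis, at about 300 degrees of the base's frame.
- spanner_13: Bystander: 172 mm steel spanner lying on the bench. Origin at the middle of its underside. Beyond it, at about x = 0.49, y = 0.23 m, a fixed black tube stands 0.86 m high on a jig plate: swing the arm round inside it.
- tape_measure: Bystander: yellow tape measure, 64x69x32 mm. (A fixed clamp fixture, up to 185 mm high at about x = 0.30, y = -0.18 m, stands between the robot and the index table.)
- wing_nut: Bystander: steel wing nut, 41 mm wide.
- plastic_bolt: Bystander: white plastic bolt, 83 mm long, lying.

How it is judged:
By the outcome, as a careful person would: the job done as asked, in the order asked, and still so for the second after the job is handed in, with the robot touching nothing.
It also fails if it takes over 64 s, if anything falls off the work surface, if the arm or the gripper's body presses on something with over 40 N, if the wrist force passes 120 N, or if a joint passes its speed limit or range.

ROBOT

A 7-joint arm with a two-finger parallel gripper is mounted at the origin on the work surface; the furniture and walls round the work are solid. World frame = base frame: x ahead of the robot, y to its left, z up, the work surface at z = 0. Lengths are in m, angles in rad, forces in N, time in s.
With the tool pointing down it reaches from about 0.4 to 0.85 m from the base axis. Payload 10.4 kg.
Tool frame: the origin (TCP) lies on the centre line of the jaws, within the pads' length; the fingertips stand ctrl.nose_length ahead of it and the grasp point (between the pads) lies 2 mm behind it (ctrl.nose_length is the distance from the TCP to the fingertips, in m); z points along the fingers, y is the line along which they close (so a half turn about z gives the same grasp; the last joint's range is limited). The gripper opens to 87 mm and grips with 3 to 60 N. Pads are 19 mm wide; open, the fingers measure 117 mm over their backs; the gripper's body (75 mm by 190 mm) begins 51 mm behind the grasp point.
Start: joints at [-1.131, 0.332, -0.065, 1.46, 0.022, 1.35, -0.088], TCP at [0.279, 0.559, 0.24] pointing down, gripper open.
Joint ranges: [-2.6, 2.6], [-0.5, 2.12], [-1.47, 1.34], [0.16, 2.42], [-1.27, 4.41], [0.06, 2.06], [-2.6, 2.6]. Speed limits (rad/s): [2.22, 2.22, 2.79, 2.79, 3.14, 3.14, 3.14].

INTERFACE

Orientations are given as [roll, pitch, yaw] about the fixed x, y, z axes, in that order (R = Rz(yaw) Ry(pitch) Rx(roll)).
In Python, from rig import ctrl, vision gives the robot as it stands. The module is installed in compiled form; this text tells all that it offers.
- The arm moves only by the shell command python3 -m jog 'ROWS' [OPENING]. ROWS is JSON, a list of rows, each a list of 6 numbers: the shift along the tool's x, y, z in m, then the turn, a rotation vector about the tool's x, y, z in rad. In form: [[x, y, z, rx, ry, rz], ...]. A call has 1 to 20 rows; each row is the pose to reach, as a shift and turn from the pose commanded when the call began, along the tool's axes at that moment; what a row does not reach only later rows make up. A row lasts 1/10 s, in which the tool goes at most 50 mm and 8.59 degrees, less where a joint would pass 70% of its speed; a pose out of reach is approached as far as the arm can. A call with a gripper value outside its range is refused whole. OPENING is the closure, from 0 (fully open) to 1 (shut), set as the call begins (- or left out, the last holds). The fingers move at their own pace and stop on an object; the grip force is fixed at half the most. Time passes only in rows, so rows that repeat a pose let the fingers close. It gives the time, the measured TCP pose, the force, the opening and the grip force at its end, in the units of the state.
- ctrl.observe(): the state, without advancing time (a new reading comes with each control period).
- vision.snapshot(name): name is "scene" or "side" or "wrist"; returns the picture (480x640x3 uint8, blue, green, red); there is no depth.
- vision.calibration(name): a dict with "fx", "fy", "cx", "cy" (pixels), "dist" ([k1, k2, p1, p2, k3] as OpenCV has them; the pictures are not rectified), "extrinsics" (4x4, takes a point from camera to world coordinates); the wrist camera has in their place "hand_eye" (4x4, takes a point from camera to tool coordinates, whose origin is the TCP and whose axes are the flange's). Camera axes: x right, y down, z forward; pixel columns grow to the right and rows downward; lengths in m; the calibration is good to about 2 mm. A picture is of the moment at which its call begins: read the wrist's pose just before it. calibration takes no time and is no camera call.
- ctrl.close_job(): hands the job in; it is judged then, once.
Trained networks look in the newest picture that a camera, given by its name, has taken for a name from the list of things; names that differ only in an ending like _2 or _b are one class to them, and where a whole thing is asked for, a point or a joint stands for the part that bears it (a point fixed in the world has none). Each returns a list of dicts, best first, with "conf" (0 to 1); they miss things now and then, are a little off and sometimes report something else, mostly with a low value. They report only what shows in the picture. A call takes as long as a camera call.
- vision.boxes_of(camera, label): "xyz" ([x, y, z] in m, in the coordinates of the camera as it stood for that picture, good to about 4 mm: the middle of the surface that is visible of it).
- vision.trace(camera, label): "region" (480x640 bool, what is visible of it).
- vision.pinpoint(camera, label): "xyz" ([x, y, z] in m, in the coordinates of the camera as it stood for that picture, good to about 4 mm: a listed point, or the origin of a listed thing).
The state is a dict: "time": time; "joint_pos": joint angles; "joint_vel": joint speeds; "effort": joint torques, N m; "tcp_pos": TCP position; "tcp_rot": TCP orientation; "ft_force": force on the tool from outside, world axes, zero at the start; "wrist_torque": the same for the moment, N m; "grip_width": finger opening in m; "finger_force": force on a finger pad.
Only numpy, scipy, OpenCV 4.12 (cv2) and the standard library are available. Lean on these libraries where they do the work, as an engineer would, in place of code of your own. Each camera call takes 0.05 s, during which the arm holds its last target. There are 200 camera calls.

## Working session

There is one attempt and no reset: what is moved stays moved. The work goes in short steps, Python scripts to look and compute and a shell command to move; the robot and the scene stay as the last step left them, time stands still between calls to the robot, and variables do not carry over. Pictures are saved under pics/ and viewed, at most 10 in all, crops included, and the job is handed in when it is done.

```bash
mkdir -p pics; cat > h.py <<'E'
import numpy as np, cv2
from scipy.spatial.transform import Rotation as R
from rig import ctrl, vision
def T_tool():
    s=ctrl.observe(); T=np.eye(4); T[:3,3]=s['tcp_pos']; T[:3,:3]=R.from_euler('xyz',s['tcp_rot']).as_matrix(); return T
def snap(n,f=None):
    T=T_tool(); im=vision.snapshot(n); c=vision.calibration(n)
    if f: cv2.imwrite('pics/'+f,im)
    return im,(T@np.array(c['hand_eye']) if n=='wrist' else np.array(c['extrinsics']))
def find(n,E,labels,what='pinpoint',k=6,minc=0.2):
    out={}
    for l in labels:
        r=getattr(vision,what)(n,l)
        out[l]=[((E@np.r_[d['xyz'],1])[:3].round(4),round(d['conf'],2)) for d in r[:k] if d['conf']>minc]
    return out
E
python3 - <<'E'
from h import *
s=ctrl.observe(); print(s, ctrl.nose_length)
for n in ['scene','side']:
    im,E=snap(n,n+'0.png'); print(n,E.round(3).tolist())
    for l,v in find(n,E,['index_base','index_disc','stud_30','ear_a','front_spot','tall_cup','short_cup_1','clamp_knob','clamp_pivot','index_bolt'] ).items(): print(l,v)
E
```

```text
{'time': 0.0, 'joint_pos': array([-1.13059669,  0.33286502, -0.06470082,  1.46093795,  0.02159296,
        1.34993504, -0.08852564]), 'joint_vel': array([ 0.0015707 , -0.00038068,  0.00250943, -0.00032601, -0.00054374,
       -0.00065138,  0.00075056]), 'effort': array([ 8.76369832e-04, -6.23266697e+01,  2.52487266e-02, -3.89883327e+01,
       -6.12802966e-02,  3.97888420e-02,  1.32743426e-04]), 'tcp_pos': array([0.27886993, 0.55891728, 0.23875983]), 'tcp_rot': array([-3.14014387e+00,  6.18722160e-05,  2.67878756e+00]), 'ft_force': array([ 0.3630658 ,  0.86259876, -0.23818562]), 'wrist_torque': array([0.00558232, 0.02658471, 0.0323852 ]), 'finger_force': 0.0, 'grip_width': 0.0874347579820879} 0.017
scene [[0.748, -0.356, 0.561, -0.183], [-0.663, -0.428, 0.614, -0.909], [0.022, -0.831, -0.556, 0.808], [0.0, 0.0, 0.0, 1.0]]Traceback (most recent call last):
  File "<stdin>", line 5, in <module>
  File "h.py", line 13, in find
    r=getattr(vision,what)(n,l)
ValueError: it knows: clamp_knob, clamp_pivot, ear, front_spot, index_base, index_disc, plastic_bolt, short_cup, spanner, stud, tall_cup, tape_measure, wing_nut
```

```bash
python3 - <<'E'
from h import *
for n in ['scene','side']:
    im,E=snap(n,n+'0.png'); print(n,E.round(3).tolist())
    for l,v in find(n,E,['index_base','index_disc','stud','ear','front_spot','tall_cup','short_cup','clamp_knob','clamp_pivot'] ).items(): print(l,[(a.tolist(),b) for a,b in v])
a=[cv2.imread('pics/%s0.png'%n) for n in('scene','side')]
print(ctrl.observe()['time'])
E
```

```text
scene [[0.748, -0.356, 0.561, -0.183], [-0.663, -0.428, 0.614, -0.909], [0.022, -0.831, -0.556, 0.808], [0.0, 0.0, 0.0, 1.0]]
index_base [([0.4725, -0.1251, 0.0016], 0.76)]
index_disc []
stud [([0.5564, -0.1576, 0.1272], 0.76), ([0.4315, -0.0849, 0.0905], 0.71), ([0.5508, -0.2972, 0.1248], 0.66)]
ear [([0.5501, -0.0702, 0.0786], 0.79), ([0.4147, -0.1413, 0.0908], 0.66), ([0.4628, -0.0268, 0.0766], 0.56), ([0.5581, -0.1654, 0.078], 0.56)]
front_spot []
tall_cup [([0.5565, -0.1556, 0.1314], 0.28)]
short_cup [([0.51, -0.1709, 0.0894], 0.7), ([0.415, -0.1404, 0.0872], 0.57), ([0.4333, -0.0851, 0.0906], 0.56), ([0.5252, -0.1158, 0.0905], 0.51)]
clamp_knob [([0.5524, -0.3011, 0.1234], 0.9)]
clamp_pivot [([0.5264, -0.2303, 0.1009], 0.69)]
side [[0.937, -0.22, 0.273, 0.234], [-0.35, -0.605, 0.715, -0.9], [0.008, -0.765, -0.643, 0.772], [0.0, 0.0, 0.0, 1.0]]
index_base []
index_disc [([0.4716, -0.1289, -0.0051], 0.57)]
stud [([0.5559, -0.1551, 0.1275], 0.82)]
ear [([0.5608, -0.1719, 0.0791], 0.88), ([0.5475, -0.0693, 0.0799], 0.57), ([0.4564, -0.0318, 0.0785], 0.56)]
front_spot [([0.5573, -0.1555, 0.1261], 0.65)]
tall_cup [([0.4893, -0.0767, 0.0921], 0.58)]
short_cup [([0.4373, -0.0839, 0.0879], 0.89), ([0.5253, -0.1171, 0.09], 0.82), ([0.5084, -0.1708, 0.0903], 0.81), ([0.4168, -0.1369, 0.0894], 0.62)]
clamp_knob [([0.5547, -0.2954, 0.1287], 0.66)]
clamp_pivot [([0.5295, -0.235, 0.0995], 0.74)]
1.5
```

View pics/scene0.png

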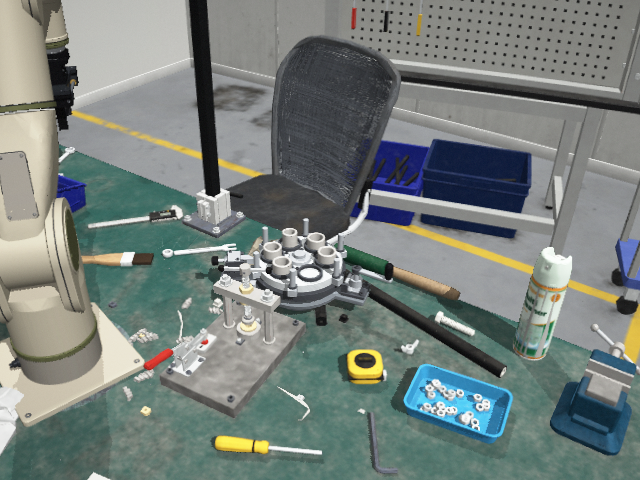

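View pics/side0.png

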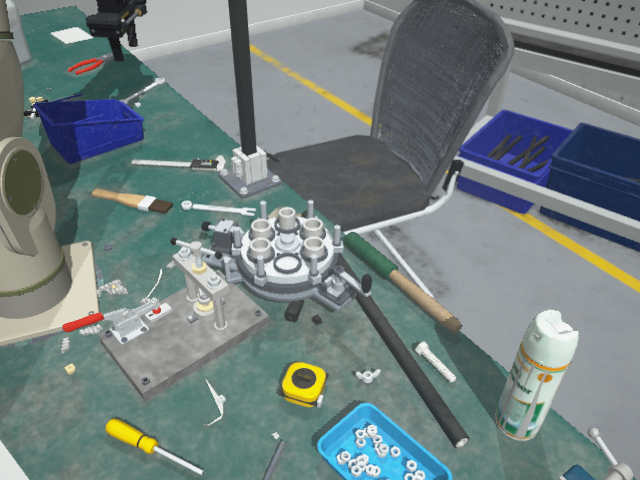

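```bash
cat >> h.py <<'E'
def rows(wps, z_only_down=True):
    """wps: (x,y,z,tool-y world angle deg) -> rows from the present pose; tool kept pointing down"""
    T=T_tool(); M=T[:3,:3]; out=[]
    tot=0; a0=np.degrees(np.arctan2(M[1,1],M[0,1]))
    for x,y,z,a in wps:
        d=M.T@(np.array([x,y,z])-T[:3,3]); rz=np.radians(a0-a)
        rz=(rz+np.pi)%(2*np.pi)-np.pi if abs(rz)>3.2 else rz
        out.append('[%.4f,%.4f,%.4f,0,0,%.3f]'%(*d,rz))
    print('y angle now',a0.round(1)); print('['+','.join(out)+']')
E
python3 - <<'E'
from h import *
print(np.array(vision.calibration('wrist')['hand_eye']).round(3), vision.calibration('wrist')['fx'])
w=[];n=18
for i in range(1,n+1):
    r=max(.42,.625-.042*i); az=63.4-max(0,i-4)*4.9 if i>2 else 63.4
    a=63.5-8.4*i
    w.append((r*np.cos(np.radians(az)),r*np.sin(np.radians(az)),.24+min(.06,.01*i),a))
print(w[-1]);rows(w)
E
```

```text
[[ 0.001 -0.953 -0.304  0.084]
 [ 1.     0.001 -0.    -0.   ]
 [ 0.    -0.304  0.953 -0.145]
 [ 0.     0.     0.     1.   ]] 346.2941164168583
(np.float64(0.41827144741870753), np.float64(-0.03806568368306774), 0.3, -87.70000000000002)
y angle now 63.5
[[-0.0009,-0.0420,-0.0105,0,0,0.146],[-0.0008,-0.0840,-0.0205,0,0,0.293],[-0.0008,-0.1260,-0.0305,0,0,0.440],[-0.0007,-0.1680,-0.0405,0,0,0.586],[-0.0365,-0.2066,-0.0505,0,0,0.733],[-0.0721,-0.2112,-0.0605,0,0,0.879],[-0.1072,-0.2189,-0.0605,0,0,1.026],[-0.1415,-0.2296,-0.0605,0,0,1.173],[-0.1748,-0.2431,-0.0605,0,0,1.319],[-0.2067,-0.2594,-0.0605,0,0,1.466],[-0.2372,-0.2784,-0.0605,0,0,1.612],[-0.2660,-0.2999,-0.0605,0,0,1.759],[-0.2927,-0.3238,-0.0605,0,0,1.906],[-0.3174,-0.3499,-0.0605,0,0,2.052],[-0.3397,-0.3780,-0.0605,0,0,2.199],[-0.3596,-0.4080,-0.0605,0,0,2.345],[-0.3768,-0.4395,-0.0605,0,0,2.492],[-0.3913,-0.4723,-0.0605,0,0,2.639]]
```

```bash
python3 - <<'E'
from h import *
w=[];n=19
for i in range(1,n+1):
    r=max(.42,.625-.042*i); az=63.4-max(0,i-5)*5
    a=63.5+min(56,8*i)
    w.append((r*np.cos(np.radians(az)),r*np.sin(np.radians(az)),.24+min(.06,.01*i),a))
print(w[-1]);rows(w)
E
```

```text
(np.float64(0.41721656155216646), np.float64(-0.04827360320700398), 0.3, 119.5)
y angle now 63.5
[[-0.0009,-0.0420,-0.0105,0,0,-0.140],[-0.0008,-0.0840,-0.0205,0,0,-0.280],[-0.0008,-0.1260,-0.0305,0,0,-0.419],[-0.0007,-0.1680,-0.0405,0,0,-0.559],[-0.0006,-0.2050,-0.0505,0,0,-0.698],[-0.0372,-0.2067,-0.0605,0,0,-0.838],[-0.0736,-0.2115,-0.0605,0,0,-0.978],[-0.1093,-0.2195,-0.0605,0,0,-0.978],[-0.1442,-0.2305,-0.0605,0,0,-0.978],[-0.1781,-0.2446,-0.0605,0,0,-0.978],[-0.2106,-0.2616,-0.0605,0,0,-0.978],[-0.2414,-0.2813,-0.0605,0,0,-0.978],[-0.2705,-0.3037,-0.0605,0,0,-0.978],[-0.2974,-0.3285,-0.0605,0,0,-0.978],[-0.3222,-0.3555,-0.0605,0,0,-0.978],[-0.3444,-0.3846,-0.0605,0,0,-0.978],[-0.3641,-0.4155,-0.0605,0,0,-0.978],[-0.3809,-0.4481,-0.0605,0,0,-0.978],[-0.3949,-0.4819,-0.0605,0,0,-0.978]]
```

```bash
python3 -m jog '[[-0.001,-0.042,-0.01,0,0,-0.14],[-0.001,-0.084,-0.02,0,0,-0.28],[-0.001,-0.126,-0.03,0,0,-0.42],[-0.001,-0.168,-0.04,0,0,-0.56],[-0.001,-0.205,-0.05,0,0,-0.70],[-0.001,-0.205,-0.06,0,0,-0.84],[-0.001,-0.205,-0.06,0,0,-0.98],[-0.001,-0.205,-0.06,0,0,-0.98]]'; python3 -c "
from h import *
s=ctrl.observe();print(s['joint_pos'].round(2))
w=[]
for i in range(1,17):
    az=63.4-5*i; w.append((.42*np.cos(np.radians(az)),.42*np.sin(np.radians(az)),.3,119.5-max(0,i-11)*8))
rows(w)"
```

```text
time: 2.3
tcp_pos: [0.1884, 0.3753, 0.3001]
tcp_rot: [3.141, 0.001, -2.622]
ft_force: [0.2, -0.4, -0.7]
grip_width: 0.0875
finger_force: 0.0
[-1.09 -0.15 -0.11  1.85 -0.02  1.43  0.89]
y angle now 119.8
[[-0.0188,-0.0310,0.0001,0,0,0.005],[-0.0349,-0.0639,0.0001,0,0,0.005],[-0.0481,-0.0981,0.0001,0,0,0.005],[-0.0583,-0.1333,0.0001,0,0,0.005],[-0.0654,-0.1692,0.0001,0,0,0.005],[-0.0693,-0.2057,0.0000,0,0,0.005],[-0.0700,-0.2423,-0.0000,0,0,0.005],[-0.0675,-0.2789,-0.0000,0,0,0.005],[-0.0619,-0.3151,-0.0001,0,0,0.005],[-0.0531,-0.3506,-0.0001,0,0,0.005],[-0.0413,-0.3853,-0.0001,0,0,0.005],[-0.0265,-0.4188,-0.0002,0,0,0.144],[-0.0088,-0.4509,-0.0002,0,0,0.284],[0.0117,-0.4813,-0.0003,0,0,0.424],[0.0346,-0.5099,-0.0003,0,0,0.563],[0.0600,-0.5363,-0.0004,0,0,0.703]]
```

```bash
python3 -m jog '[[-0.019,-0.031,0,0,0,0],[-0.035,-0.064,0,0,0,0],[-0.048,-0.098,0,0,0,0],[-0.058,-0.133,0,0,0,0],[-0.065,-0.169,0,0,0,0],[-0.069,-0.206,0,0,0,0],[-0.07,-0.242,0,0,0,0],[-0.067,-0.279,0,0,0,0],[-0.062,-0.315,0,0,0,0],[-0.053,-0.351,0,0,0,0],[-0.041,-0.385,0,0,0,0],[-0.026,-0.419,0,0,0,0.144],[-0.009,-0.451,0,0,0,0.284],[0.012,-0.481,0,0,0,0.424],[0.035,-0.51,0,0,0,0.563],[0.035,-0.51,0,0,0,0.703],[0.035,-0.51,0,0,0,0.703]]'; cat > look.py <<'E'
from h import *
import sys
im,E=snap('wrist',sys.argv[1])
for l,v in find('wrist',E,['index_base','stud','ear','tall_cup','short_cup','clamp_knob','clamp_pivot']).items(): print(l,[(a.tolist(),b) for a,b in v])
print(ctrl.observe()['time'])
E
python3 look.py w1.png
```

```text
time: 4.0
tcp_pos: [0.41, -0.0859, 0.2994]
tcp_rot: [3.141, -0.0, 2.948]
ft_force: [0.9, 0.4, 0.0]
grip_width: 0.087
finger_force: 0.0
index_base []
stud [([0.5536, -0.1564, 0.1269], 0.83), ([0.3919, 0.1425, 0.0018], 0.47)]
ear [([0.5635, -0.1661, 0.0844], 0.83), ([0.547, -0.0692, 0.0772], 0.71), ([0.4547, -0.0356, 0.0795], 0.57)]
tall_cup [([0.4859, -0.0799, 0.088], 0.77)]
short_cup [([0.4334, -0.0892, 0.0912], 0.81), ([0.4168, -0.1377, 0.0899], 0.79), ([0.5638, -0.1677, 0.0793], 0.7), ([0.5032, -0.1679, 0.0874], 0.6), ([0.5241, -0.1166, 0.0907], 0.59)]
clamp_knob []
clamp_pivot []
4.4
```

View pics/w1.png

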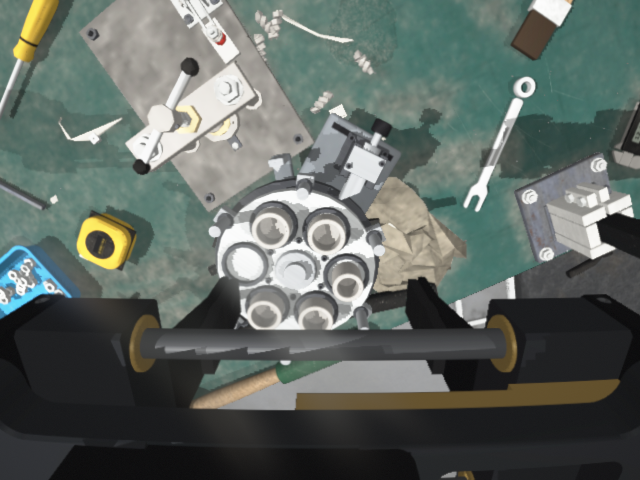

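```bash
python3 -c "
from h import *
w=[]
for i in range(1,13):
    f=min(1,i/8); w.append((.41+.15*f,-.086-.072*f,.3-.04*f,78.9-8*i))
rows(w)"
```

```text
y angle now 79.4
[[-0.0201,-0.0067,0.0045,0,0,0.149],[-0.0402,-0.0121,0.0095,0,0,0.289],[-0.0603,-0.0175,0.0145,0,0,0.428],[-0.0803,-0.0229,0.0195,0,0,0.568],[-0.1004,-0.0283,0.0245,0,0,0.708],[-0.1205,-0.0337,0.0295,0,0,0.847],[-0.1406,-0.0392,0.0344,0,0,0.987],[-0.1607,-0.0446,0.0394,0,0,1.127],[-0.1607,-0.0446,0.0394,0,0,1.266],[-0.1607,-0.0446,0.0394,0,0,1.406],[-0.1607,-0.0446,0.0394,0,0,1.545],[-0.1607,-0.0446,0.0394,0,0,1.685]]
```

```bash
python3 -m jog '[[-0.02,-0.006,0.005,0,0,0.145],[-0.04,-0.012,0.01,0,0,0.29],[-0.06,-0.017,0.015,0,0,0.43],[-0.08,-0.023,0.02,0,0,0.57],[-0.1,-0.028,0.025,0,0,0.71],[-0.12,-0.034,0.03,0,0,0.85],[-0.14,-0.039,0.035,0,0,0.99],[-0.161,-0.045,0.039,0,0,1.13],[-0.161,-0.045,0.039,0,0,1.27],[-0.161,-0.045,0.039,0,0,1.41],[-0.161,-0.045,0.039,0,0,1.55],[-0.161,-0.045,0.039,0,0,1.685]]' 0.54;  python3 -c "
from h import *
w=[]
for i in range(1,13):
    f=min(1,i/8); w.append((.56,-.158,.26,-17.-8*i))
rows(w)"
```

```text
time: 5.6
tcp_pos: [0.5602, -0.1588, 0.2603]
tcp_rot: [-3.141, 0.0, 1.266]
ft_force: [0.4, -0.8, 0.1]
grip_width: 0.04
finger_force: 0.0
y angle now -17.4
[[0.0007,-0.0004,0.0003,0,0,0.132],[0.0007,-0.0004,0.0003,0,0,0.271],[0.0007,-0.0004,0.0003,0,0,0.411],[0.0007,-0.0004,0.0003,0,0,0.551],[0.0007,-0.0004,0.0003,0,0,0.690],[0.0007,-0.0004,0.0003,0,0,0.830],[0.0007,-0.0004,0.0003,0,0,0.970],[0.0007,-0.0004,0.0003,0,0,1.109],[0.0007,-0.0004,0.0003,0,0,1.249],[0.0007,-0.0004,0.0003,0,0,1.388],[0.0007,-0.0004,0.0003,0,0,1.528],[0.0007,-0.0004,0.0003,0,0,1.668]]
```

```bash
python3 -m jog '[[0,0,0,0,0,0.145],[0,0,0,0,0,0.29],[0,0,0,0,0,0.43],[0,0,0,0,0,0.57],[0,0,0,0,0,0.71],[0,0,0,0,0,0.85],[0,0,0,0,0,0.99],[0,0,0,0,0,1.13],[0,0,0.01,0,0,1.27],[0,0,0.03,0,0,1.41],[0,0,0.05,0,0,1.55],[0,0,0.06,0,0,1.6],[0,0,0.06,0,0,1.6]]';  python3 look.py w2.png
```

```text
time: 6.9
tcp_pos: [0.5595, -0.1583, 0.199]
tcp_rot: [3.141, 0.003, -0.329]
ft_force: [0.9, 0.7, -0.1]
grip_width: 0.0399
finger_force: 0.0
index_base []
stud [([0.5549, -0.1585, 0.1307], 0.72)]
ear [([0.547, -0.0703, 0.0788], 0.94), ([0.5611, -0.1668, 0.0831], 0.69)]
tall_cup [([0.4331, -0.0872, 0.0913], 0.62)]
short_cup [([0.5265, -0.1172, 0.0914], 0.89), ([0.5065, -0.1706, 0.0873], 0.88), ([0.4152, -0.14, 0.0902], 0.86), ([0.431, -0.0876, 0.0914], 0.7)]
clamp_knob [([0.5544, -0.3001, 0.1278], 0.95)]
clamp_pivot [([0.5293, -0.2363, 0.1005], 0.66)]
7.3
```

View pics/w2.png

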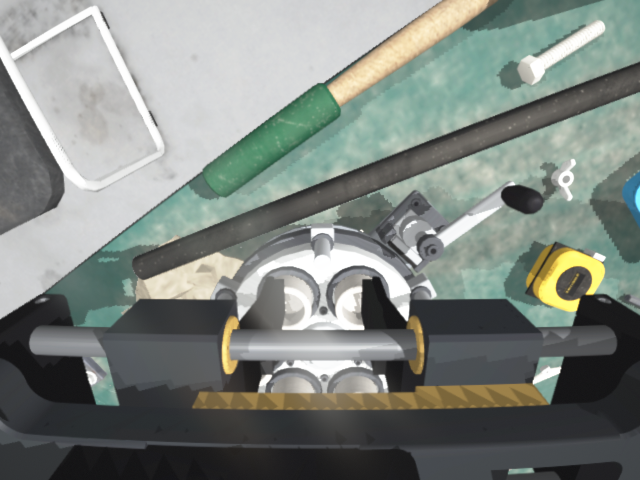

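```bash
cat > st.py <<'E'
from h import *
s=ctrl.observe();T=T_tool();f=s['ft_force'];p=T[:2,3]-np.array([.471,-.1275]);u=p/np.linalg.norm(p)
print('t %.1f r %.4f ang %.1f z %.4f | Frad %.1f Fccw %.1f Fz %.1f yang %.1f grip %.3f'%(s['time'],np.linalg.norm(p),np.degrees(np.arctan2(p[1],p[0])),T[2,3],f[:2]@u,f[:2]@np.array([-u[1],u[0]]),f[2],np.degrees(np.arctan2(T[1,1],T[0,1])),s['grip_width']))
E
python3 -m jog '[[0,0,0.02,0,0,0],[0,0,0.04,0,0,0],[0,0,0.06,0,0,0],[0,0,0.074,0,0,0],[0,0,0.074,0,0,0]]' >/dev/null; python3 st.py
python3 -m jog '[[-0.0004,-0.0081,0,0,0,-0.087],[-0.0004,-0.0081,0,0,0,-0.087]]' >/dev/null; python3 st.py
python3 -m jog '[[-0.0001,-0.0041,0,0,0,-0.044],[-0.0004,-0.0081,0,0,0,-0.087],[-0.0008,-0.0122,0,0,0,-0.131],[-0.0014,-0.0162,0,0,0,-0.175]]' >/dev/null; python3 st.py
```

```text
t 7.8 r 0.0936 ang -19.6 z 0.1251 | Frad -0.3 Fccw 0.6 Fz -0.3 yang -108.9 grip 0.040
t 8.0 r 0.0950 ang -14.1 z 0.1274 | Frad 0.9 Fccw 0.6 Fz -0.2 yang -103.7 grip 0.040
t 8.4 r 0.0943 ang -5.4 z 0.1274 | Frad -0.6 Fccw -2.2 Fz -0.0 yang -93.9 grip 0.040
```

```bash
python3 -m jog '[[-0.0001,-0.0041,0,0,0,-0.044],[-0.0004,-0.0081,0,0,0,-0.087],[-0.0008,-0.0122,0,0,0,-0.131],[-0.0014,-0.0162,0,0,0,-0.175],[-0.0022,-0.0202,0,0,0,-0.218],[-0.0032,-0.0242,0,0,0,-0.262],[-0.0043,-0.0281,0,0,0,-0.305],[-0.0056,-0.032,0,0,0,-0.349]]' >/dev/null; python3 st.py
python3 -m jog '[[-0.0001,-0.0033,0,0,0,-0.035],[-0.0002,-0.0065,0,0,0,-0.07]]' >/dev/null; python3 st.py
python3 -m jog '[[-0.0001,-0.0033,0,0,0,-0.035],[-0.0001,-0.0033,0,0,0,-0.035]]' >/dev/null; python3 st.py
python3 -m jog '[[-0.0001,-0.0033,0,0,0,-0.035],[-0.0001,-0.0033,0,0,0,-0.035]]' >/dev/null; python3 st.py
python3 -m jog '[[-0.0001,-0.0033,0,0,0,-0.035],[-0.0001,-0.0033,0,0,0,-0.035]]' >/dev/null; python3 st.py
python3 -m jog '[[-0.0001,-0.0033,0,0,0,-0.035],[-0.0001,-0.0033,0,0,0,-0.035]]' >/dev/null; python3 st.py
```

```text
t 9.2 r 0.0938 ang 14.5 z 0.1274 | Frad 1.4 Fccw -2.1 Fz -2.1 yang -73.9 grip 0.040
t 9.4 r 0.0929 ang 16.3 z 0.1275 | Frad 3.0 Fccw -21.9 Fz -11.8 yang -70.0 grip 0.040
t 9.6 r 0.0928 ang 18.0 z 0.1274 | Frad 3.1 Fccw -19.8 Fz -10.7 yang -68.1 grip 0.041
t 9.8 r 0.0926 ang 19.6 z 0.1275 | Frad 4.7 Fccw -20.6 Fz -12.9 yang -66.1 grip 0.041
t 10.0 r 0.0925 ang 21.5 z 0.1274 | Frad 5.6 Fccw -22.8 Fz -14.7 yang -64.1 grip 0.040
t 10.2 r 0.0930 ang 25.9 z 0.1276 | Frad -1.2 Fccw -4.8 Fz 2.1 yang -62.0 grip 0.040
```

```bash
python3 look.py w3.png; python3 -c "
from h import *
im,E=snap('side')
cv2.imwrite('pics/s3.png',cv2.resize(im[180:340,170:410],(720,480),interpolation=cv2.INTER_CUBIC))
for l,v in find('side',E,['stud','ear','tall_cup','short_cup']).items(): print(l,[(a.tolist(),b) for a,b in v])"; python3 st.py
```

```text
index_base [([0.5569, -0.1041, 0.1295], 0.56)]
stud [([0.5573, -0.1043, 0.1293], 0.72), ([0.468, -0.1264, 0.002], 0.61), ([0.5114, -0.086, 0.0906], 0.36)]
ear [([0.5676, -0.1089, 0.0866], 0.8), ([0.5008, -0.0366, 0.0787], 0.75)]
tall_cup [([0.4985, -0.0362, 0.0773], 0.47)]
short_cup [([0.5119, -0.0886, 0.0915], 0.78), ([0.5238, -0.1434, 0.0939], 0.75)]
clamp_knob []
clamp_pivot []
10.6
stud [([0.5566, -0.1, 0.1281], 0.69)]
ear [([0.5009, -0.0317, 0.0811], 0.81), ([0.569, -0.1105, 0.0789], 0.63), ([0.4033, -0.0566, 0.0788], 0.61), ([0.4099, -0.386, -0.0003], 0.46)]
tall_cup [([0.4555, -0.0809, 0.0903], 0.57), ([0.5582, -0.295, 0.1279], 0.49)]
short_cup [([0.4156, -0.1136, 0.0912], 0.88), ([0.4333, -0.1678, 0.0892], 0.8), ([0.5111, -0.087, 0.091], 0.78), ([0.523, -0.1439, 0.0877], 0.57)]
t 10.8 r 0.0932 ang 26.3 z 0.1276 | Frad -0.1 Fccw -5.6 Fz 3.6 yang -62.0 grip 0.040
```

View pics/s3.png

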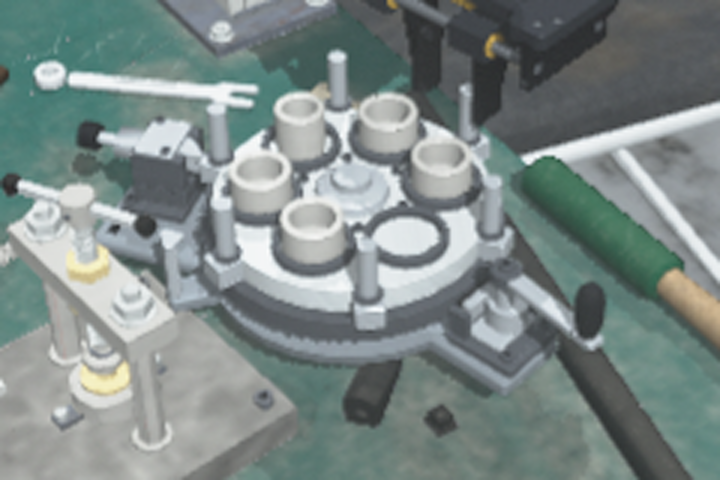

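View pics/w3.png

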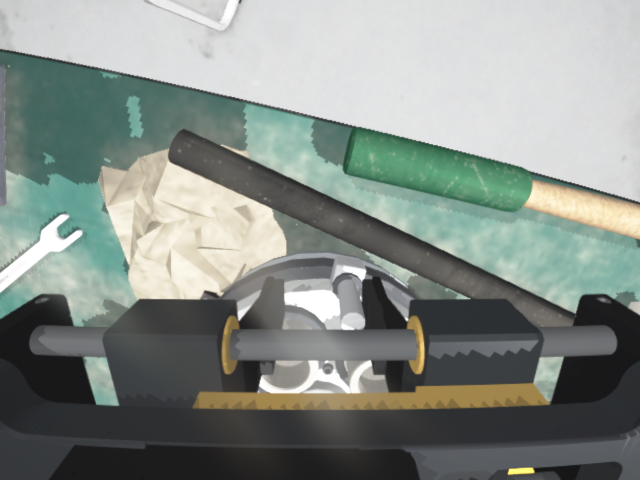

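```bash
python3 - <<'E'
from h import *
c=vision.calibration('wrist');K=np.array([[c['fx'],0,c['cx']],[0,c['fy'],c['cy']],[0,0,1]])
T=np.eye(4);T[:3,3]=[.41,-.0859,.2994];T[:3,:3]=R.from_euler('xyz',[3.141,0,2.948]).as_matrix();E=T@np.array(c['hand_eye'])
for nm,px,z in [('arrow',(280,168),.08),('arrowbase',(283,160),.08),('boltknob',(379,128),.08),('block',(366,165),.093),('inner block',(352,185),.093),('hub',(295,268),.1)]:
    u=cv2.undistortPoints(np.array([[px]],float),K,np.array(c['dist']))[0,0]
    d=E[:3,:3]@np.r_[u,1];p=E[:3,3]+d*(z-E[2,3])/d[2];q=p[:2]-np.array([.471,-.1275])
    print(nm,p.round(3),'r',np.linalg.norm(q).round(3),'ang',np.degrees(np.arctan2(q[1],q[0])).round(1))
im=cv2.imread('pics/w1.png');cv2.imwrite('pics/w1c.png',cv2.resize(im[100:340,190:430],(600,600),interpolation=cv2.INTER_CUBIC))
E
```

```text
arrow [ 0.36  -0.121  0.08 ] r 0.111 ang 176.5
arrowbase [ 0.353 -0.116  0.08 ] r 0.119 ang 174.3
boltknob [ 0.34  -0.013  0.08 ] r 0.174 ang 138.9
block [ 0.372 -0.033  0.093] r 0.136 ang 136.3
inner block [ 0.39  -0.051  0.093] r 0.112 ang 136.6
hub [ 0.465 -0.126  0.1  ] r 0.006 ang 167.4
```

View pics/w1c.png

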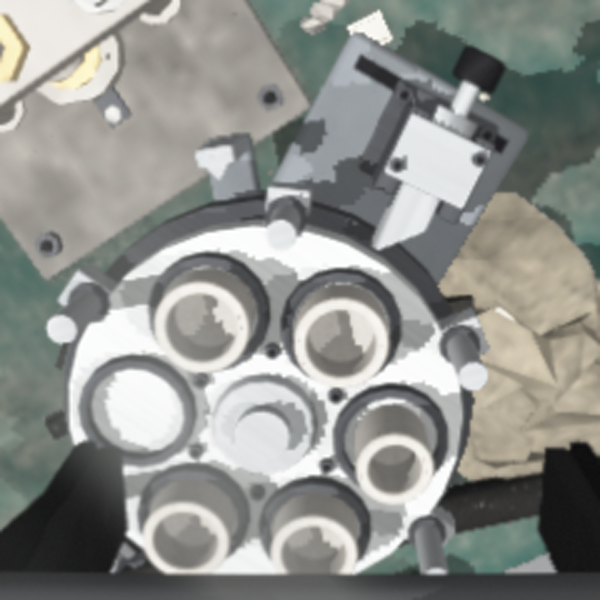

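```bash
python3 -m jog '[[-0.0001,-0.0041,0,0,0,-0.044],[-0.0004,-0.0081,0,0,0,-0.087],[-0.0008,-0.0122,0,0,0,-0.131],[-0.0014,-0.0162,0,0,0,-0.175],[-0.0022,-0.0202,0,0,0,-0.218],[-0.0032,-0.0242,0,0,0,-0.262],[-0.0043,-0.0281,0,0,0,-0.305],[-0.0056,-0.032,0,0,0,-0.349],[-0.0071,-0.0358,0,0,0,-0.393],[-0.0088,-0.0395,0,0,0,-0.436],[-0.0106,-0.0432,0,0,0,-0.48],[-0.0125,-0.0468,0,0,0,-0.524],[-0.0146,-0.0502,0,0,0,-0.567],[-0.0169,-0.0536,0,0,0,-0.611],[-0.0193,-0.0569,0,0,0,-0.654],[-0.0219,-0.0601,0,0,0,-0.698],[-0.0246,-0.0632,0,0,0,-0.742],[-0.0246,-0.0632,0,0,0,-0.742]]' >/dev/null; python3 st.py
python3 -m jog '[[-0.0001,-0.0033,0,0,0,-0.035],[-0.0002,-0.0065,0,0,0,-0.07]]' >/dev/null; python3 st.py
```

```text
t 12.7 r 0.0929 ang 70.2 z 0.1271 | Frad -1.1 Fccw -0.2 Fz -0.1 yang -19.3 grip 0.040
t 12.8 r 0.0925 ang 73.9 z 0.1269 | Frad 2.0 Fccw -2.8 Fz 2.2 yang -15.2 grip 0.040
```

```bash
python3 -m jog '[[-0.0001,-0.0033,0,0,0,-0.035],[-0.0001,-0.0033,0,0,0,-0.035]]' >/dev/null; python3 st.py
python3 -m jog '[[-0.0001,-0.0033,0,0,0,-0.035],[-0.0001,-0.0033,0,0,0,-0.035]]' >/dev/null; python3 st.py
python3 -m jog '[[-0.0001,-0.0033,0,0,0,-0.035],[-0.0001,-0.0033,0,0,0,-0.035]]' >/dev/null; python3 st.py
python3 -m jog '[[0,-0.0016,0,0,0,-0.017],[0,-0.0016,0,0,0,-0.017]]' >/dev/null; python3 st.py
python3 -m jog '[[0,-0.0016,0,0,0,-0.017],[0,-0.0016,0,0,0,-0.017]]' >/dev/null; python3 st.py
```

```text
t 13.1 r 0.0922 ang 76.4 z 0.1267 | Frad 1.4 Fccw -2.8 Fz 1.6 yang -13.2 grip 0.040
t 13.2 r 0.0917 ang 77.2 z 0.1267 | Frad 0.6 Fccw -13.1 Fz -7.3 yang -11.3 grip 0.040
t 13.4 r 0.0917 ang 79.0 z 0.1268 | Frad 1.2 Fccw -16.4 Fz -10.5 yang -9.2 grip 0.041
t 13.7 r 0.0916 ang 79.6 z 0.1268 | Frad 0.7 Fccw -20.4 Fz -15.6 yang -8.3 grip 0.040
t 13.8 r 0.0916 ang 80.5 z 0.1268 | Frad 0.6 Fccw -22.7 Fz -16.6 yang -7.3 grip 0.040
```

```bash
python3 -m jog '[[0,-0.0016,0,0,0,-0.017],[0,-0.0016,0,0,0,-0.017]]' >/dev/null; python3 st.py
python3 -m jog '[[0,-0.0016,0,0,0,-0.017],[0,-0.0016,0,0,0,-0.017]]' >/dev/null; python3 st.py
python3 -m jog '[[0,-0.0016,0,0,0,-0.017],[0,-0.0016,0,0,0,-0.017]]' >/dev/null; python3 st.py
```

```text
t 14.1 r 0.0915 ang 81.4 z 0.1268 | Frad 0.6 Fccw -23.8 Fz -17.0 yang -6.4 grip 0.040
t 14.2 r 0.0915 ang 82.3 z 0.1268 | Frad 0.0 Fccw -24.8 Fz -18.1 yang -5.4 grip 0.040
t 14.4 r 0.0916 ang 85.1 z 0.1265 | Frad 0.2 Fccw -3.7 Fz 2.6 yang -4.4 grip 0.040
```

```bash
python3 -m jog '[[-0.0001,0.0041,0,0,0,0.044],[-0.0004,0.0081,0,0,0,0.087],[-0.0008,0.0122,0,0,0,0.131],[-0.0014,0.0162,0,0,0,0.175],[-0.0022,0.0202,0,0,0,0.218],[-0.0022,0.0202,0,0,0,0.218]]' >/dev/null; python3 st.py; python3 -c "
from h import *
im,E=snap('side')
for l,v in find('side',E,['ear','tall_cup','short_cup']).items(): print(l,[(a.tolist(),np.degrees(np.arctan2(a[1]+.1275,a[0]-.471)).round(1),b) for a,b in v])"
python3 -m jog '[[-0.0001,0.0033,0,0,0,0.035],[-0.0001,0.0033,0,0,0,0.035]]' >/dev/null; python3 st.py
python3 -m jog '[[0,0.0016,0,0,0,0.017],[0,0.0016,0,0,0,0.017]]' >/dev/null; python3 st.py
```

```text
t 15.1 r 0.0916 ang 73.0 z 0.1260 | Frad 0.1 Fccw 0.2 Fz 0.0 yang -17.0 grip 0.040
ear [([0.5057, -0.0383, 0.0792], np.float64(68.7), 0.75), ([0.4071, -0.0503, 0.0826], np.float64(129.6), 0.63), ([0.3745, -0.1448, 0.0819], np.float64(-169.8), 0.57)]
tall_cup [([0.4186, -0.1151, 0.0912], np.float64(166.7), 0.92), ([0.5555, -0.2961, 0.1285], np.float64(-63.4), 0.65)]
short_cup [([0.4839, -0.1821, 0.0881], np.float64(-76.7), 0.85), ([0.5094, -0.0921, 0.0869], np.float64(42.7), 0.78), ([0.433, -0.1674, 0.091], np.float64(-133.6), 0.68)]
t 15.4 r 0.0921 ang 70.5 z 0.1266 | Frad -1.4 Fccw -0.7 Fz -0.3 yang -19.0 grip 0.040
t 15.7 r 0.0922 ang 69.5 z 0.1266 | Frad -0.8 Fccw -0.2 Fz -0.5 yang -19.9 grip 0.040
```

```bash
python3 -m jog '[[0,0.001,0,0,0,0.011],[0,0.001,0,0,0,0.011]]' >/dev/null; python3 st.py
python3 -m jog '[[0,0.001,0,0,0,0.011],[0,0.001,0,0,0,0.011]]' >/dev/null; python3 st.py
python3 -m jog '[[0,0.001,0,0,0,0.011],[0,0.001,0,0,0,0.011]]' >/dev/null; python3 st.py
python3 -m jog '[[0,0.0005,0,0,0,0.005],[0,0.0005,0,0,0,0.005]]' >/dev/null; python3 st.py
```

```text
t 15.8 r 0.0922 ang 69.0 z 0.1265 | Frad 0.8 Fccw 1.1 Fz 0.3 yang -20.5 grip 0.040
t 16.1 r 0.0922 ang 68.3 z 0.1266 | Frad -0.7 Fccw -0.7 Fz -0.2 yang -21.2 grip 0.040
t 16.2 r 0.0922 ang 67.7 z 0.1265 | Frad 0.1 Fccw -0.1 Fz -0.5 yang -21.8 grip 0.040
t 16.4 r 0.0922 ang 67.4 z 0.1265 | Frad 0.4 Fccw 0.5 Fz 0.4 yang -22.1 grip 0.040
```

```bash
python3 -m jog '[[0,0.0008,0,0,0,0.008],[0,0.0008,0,0,0,0.008]]' >/dev/null; python3 st.py
python3 -m jog '[[0,0.0008,0,0,0,0.008],[0,0.0008,0,0,0,0.008]]' >/dev/null; python3 st.py
python3 -m jog '[[0,0.0008,0,0,0,0.008],[0,0.0008,0,0,0,0.008]]' >/dev/null; python3 st.py
python3 -m jog '[[0,0.0006,0,0,0,0.006],[0,0.0006,0,0,0,0.006]]' >/dev/null; python3 st.py
```

```text
t 16.6 r 0.0922 ang 67.2 z 0.1264 | Frad 0.2 Fccw 2.6 Fz 1.1 yang -22.5 grip 0.040
t 16.9 r 0.0921 ang 66.9 z 0.1263 | Frad -1.7 Fccw 5.5 Fz 3.2 yang -23.0 grip 0.040
t 17.1 r 0.0921 ang 66.4 z 0.1263 | Frad -0.8 Fccw 4.8 Fz 2.1 yang -23.5 grip 0.040
t 17.2 r 0.0921 ang 66.1 z 0.1263 | Frad -0.8 Fccw 5.7 Fz 3.7 yang -23.8 grip 0.040
```

```bash
python3 -m jog '[[0,0.0006,0,0,0,0.006],[0,0.0006,0,0,0,0.006]]' >/dev/null; python3 st.py
python3 -m jog '[[0,0.0006,0,0,0,0.006],[0,0.0006,0,0,0,0.006]]' >/dev/null; python3 st.py
python3 -m jog '[[0,0.0006,0,0,0,0.006],[0,0.0006,0,0,0,0.006]]' >/dev/null; python3 st.py
```

```text
t 17.4 r 0.0921 ang 65.7 z 0.1263 | Frad -1.1 Fccw 5.2 Fz 3.7 yang -24.1 grip 0.040
t 17.6 r 0.0921 ang 65.2 z 0.1263 | Frad -1.5 Fccw 4.9 Fz 2.7 yang -24.5 grip 0.040
t 17.9 r 0.0922 ang 64.7 z 0.1263 | Frad -1.6 Fccw 4.3 Fz 1.8 yang -24.8 grip 0.040
```

```bash
cat >> st.py <<'E'
x,y=s['tcp_pos'][:2]; print('   eff1 %.2f  predicted Mz %.2f wristMz %.2f'%(s['effort'][0],x*f[1]-y*f[0]+0*1,s['wrist_torque'][2]))
E
python3 st.py
python3 -m jog '[[0,0.0006,0,0,0,0.006],[0,0.0006,0,0,0,0.006]]' >/dev/null; python3 st.py
python3 -m jog '[[0,0.0006,0,0,0,0.006],[0,0.0006,0,0,0,0.006]]' >/dev/null; python3 st.py
python3 -m jog '[[0,0.0006,0,0,0,0.006],[0,0.0006,0,0,0,0.006]]' >/dev/null; python3 st.py
```

```text
t 17.9 r 0.0922 ang 64.7 z 0.1263 | Frad -1.6 Fccw 4.3 Fz 1.8 yang -24.8 grip 0.040
   eff1 0.36  predicted Mz 0.02 wristMz 0.02
t 18.1 r 0.0922 ang 64.2 z 0.1264 | Frad -0.5 Fccw 4.3 Fz -0.3 yang -25.2 grip 0.040
   eff1 0.32  predicted Mz 0.56 wristMz -0.02
t 18.2 r 0.0925 ang 63.2 z 0.1269 | Frad 0.2 Fccw -0.2 Fz 0.2 yang -25.5 grip 0.040
   eff1 -0.03  predicted Mz 0.03 wristMz -0.05
t 18.4 r 0.0924 ang 63.1 z 0.1267 | Frad -0.0 Fccw 0.4 Fz 0.6 yang -25.9 grip 0.040
   eff1 0.00  predicted Mz 0.07 wristMz 0.01
```

```bash
python3 -c "
from h import *
im,E=snap('side')
cv2.imwrite('pics/s4.png',cv2.resize(im[190:310,170:350],(720,480),interpolation=cv2.INTER_CUBIC))
for l,v in find('side',E,['ear','tall_cup','short_cup']).items(): print(l,[(a.tolist(),np.degrees(np.arctan2(a[1]+.1275,a[0]-.471)).round(1),b) for a,b in v])"; python3 st.py
```

```text
ear [([0.3723, -0.1391, 0.0808], np.float64(-173.3), 0.88), ([0.4137, -0.0475, 0.0765], np.float64(125.6), 0.74), ([0.5085, -0.0431, 0.0781], np.float64(66.0), 0.57), ([0.531, -0.2345, 0.102], np.float64(-60.7), 0.33)]
tall_cup [([0.4174, -0.1138, 0.0935], np.float64(165.7), 0.72)]
short_cup [([0.4805, -0.1837, 0.0914], np.float64(-80.4), 0.78), ([0.4301, -0.1632, 0.0899], np.float64(-138.9), 0.7), ([0.4605, -0.0734, 0.0908], np.float64(101.0), 0.66), ([0.5125, -0.0931, 0.0858], np.float64(39.7), 0.63)]
t 18.6 r 0.0923 ang 63.3 z 0.1265 | Frad -0.5 Fccw -0.8 Fz -0.5 yang -25.8 grip 0.040
   eff1 0.01  predicted Mz -0.40 wristMz 0.02
```

View pics/s4.png

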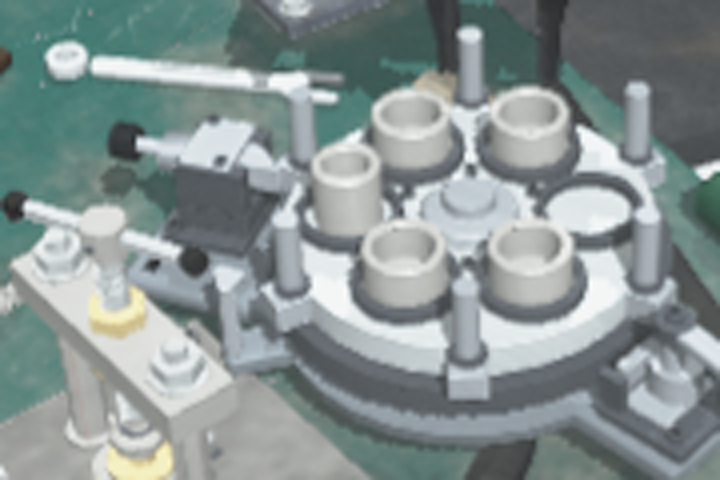

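```bash
python3 -m jog '[[-0.0001,-0.0041,0,0,0,-0.044],[-0.0004,-0.0081,0,0,0,-0.087],[-0.0008,-0.0122,0,0,0,-0.131],[-0.0014,-0.0162,0,0,0,-0.175],[-0.0022,-0.0202,0,0,0,-0.218],[-0.0032,-0.0242,0,0,0,-0.262],[-0.0043,-0.0281,0,0,0,-0.305],[-0.0056,-0.032,0,0,0,-0.349],[-0.0071,-0.0358,0,0,0,-0.393],[-0.0088,-0.0395,0,0,0,-0.436],[-0.0088,-0.0395,0,0,0,-0.436]]' >/dev/null; python3 st.py
python3 -m jog '[[0,-0.0016,0,0,0,-0.017],[-0.0001,-0.0033,0,0,0,-0.035]]' >/dev/null; python3 st.py
python3 -m jog '[[0,-0.0016,0,0,0,-0.017],[-0.0001,-0.0033,0,0,0,-0.035]]' >/dev/null; python3 st.py
python3 -m jog '[[0,-0.0016,0,0,0,-0.017],[0,-0.0016,0,0,0,-0.017]]' >/dev/null; python3 st.py
python3 -m jog '[[0,-0.0016,0,0,0,-0.017],[0,-0.0016,0,0,0,-0.017]]' >/dev/null; python3 st.py
python3 -m jog '[[0,-0.0016,0,0,0,-0.017],[0,-0.0016,0,0,0,-0.017]]' >/dev/null; python3 st.py
```

```text
t 19.8 r 0.0919 ang 88.0 z 0.1274 | Frad 0.4 Fccw -3.9 Fz 3.1 yang -0.8 grip 0.040
   eff1 0.05  predicted Mz 0.25 wristMz -0.01
t 19.9 r 0.0919 ang 89.8 z 0.1274 | Frad 0.9 Fccw -6.2 Fz 2.3 yang 1.1 grip 0.040
   eff1 0.46  predicted Mz 0.62 wristMz 0.07
t 20.1 r 0.0919 ang 91.8 z 0.1274 | Frad 0.7 Fccw -6.3 Fz 3.1 yang 3.1 grip 0.040
   eff1 0.75  predicted Mz 0.64 wristMz 0.02
t 20.4 r 0.0920 ang 93.0 z 0.1274 | Frad 1.4 Fccw -4.8 Fz 3.7 yang 4.1 grip 0.040
   eff1 0.74  predicted Mz 0.93 wristMz 0.03
t 20.6 r 0.0919 ang 94.6 z 0.1268 | Frad 1.5 Fccw -2.0 Fz 1.4 yang 5.1 grip 0.040
   eff1 0.50  predicted Mz 0.84 wristMz 0.02
t 20.8 r 0.0918 ang 96.0 z 0.1264 | Frad 1.0 Fccw -2.3 Fz 2.1 yang 6.1 grip 0.040
   eff1 0.52  predicted Mz 0.64 wristMz -0.05
```

```bash
python3 -m jog '[[0,-0.0016,0,0,0,-0.017],[0,-0.0016,0,0,0,-0.017]]' >/dev/null; python3 st.py
python3 -m jog '[[-0.0001,0.0041,0,0,0,0.044],[-0.0004,0.0081,0,0,0,0.087],[-0.0008,0.0122,0,0,0,0.131],[-0.0014,0.0162,0,0,0,0.175],[-0.0022,0.0202,0,0,0,0.218],[-0.0032,0.0242,0,0,0,0.262],[-0.0032,0.0242,0,0,0,0.262]]' >/dev/null; python3 st.py
python3 -m jog '[[0,0.001,0,0,0,0.011],[0,0.001,0,0,0,0.011]]' >/dev/null; python3 st.py
python3 -m jog '[[0,0.001,0,0,0,0.011],[0,0.001,0,0,0,0.011]]' >/dev/null; python3 st.py
python3 -m jog '[[0,0.001,0,0,0,0.011],[0,0.001,0,0,0,0.011]]' >/dev/null; python3 st.py
```

```text
t 20.9 r 0.0918 ang 97.1 z 0.1264 | Frad 0.7 Fccw -2.1 Fz 0.7 yang 7.1 grip 0.040
   eff1 0.50  predicted Mz 0.51 wristMz 0.00
t 21.6 r 0.0915 ang 81.9 z 0.1260 | Frad 0.4 Fccw 0.5 Fz 0.0 yang -8.0 grip 0.040
   eff1 0.00  predicted Mz 0.21 wristMz 0.00
t 21.9 r 0.0917 ang 81.2 z 0.1263 | Frad 0.6 Fccw 0.2 Fz -0.4 yang -8.6 grip 0.040
   eff1 0.02  predicted Mz 0.30 wristMz 0.01
t 22.1 r 0.0918 ang 80.4 z 0.1265 | Frad -0.4 Fccw 0.2 Fz -0.7 yang -9.2 grip 0.040
   eff1 0.02  predicted Mz -0.20 wristMz 0.01
t 22.2 r 0.0919 ang 79.7 z 0.1266 | Frad 0.6 Fccw -0.8 Fz -0.5 yang -9.9 grip 0.040
   eff1 0.01  predicted Mz 0.24 wristMz 0.01
```

```bash
python3 -m jog '[[0,0.0008,0,0,0,0.008],[0,0.0008,0,0,0,0.008]]' >/dev/null; python3 st.py
python3 -m jog '[[0,0.0008,0,0,0,0.008],[0,0.0008,0,0,0,0.008]]' >/dev/null; python3 st.py
python3 -m jog '[[0,0.0008,0,0,0,0.008],[0,0.0008,0,0,0,0.008]]' >/dev/null; python3 st.py
python3 -m jog '[[0,0.0006,0,0,0,0.006],[0,0.0006,0,0,0,0.006]]' >/dev/null; python3 st.py
```

```text
t 22.4 r 0.0919 ang 79.3 z 0.1265 | Frad 0.4 Fccw 1.3 Fz -0.1 yang -10.3 grip 0.040
   eff1 0.05  predicted Mz 0.24 wristMz -0.00
t 22.6 r 0.0919 ang 78.8 z 0.1264 | Frad -0.3 Fccw 2.7 Fz 1.2 yang -10.8 grip 0.040
   eff1 0.01  predicted Mz 0.03 wristMz 0.01
t 22.9 r 0.0919 ang 78.2 z 0.1265 | Frad -0.6 Fccw 1.3 Fz 0.2 yang -11.3 grip 0.040
   eff1 0.00  predicted Mz -0.19 wristMz 0.04
t 23.1 r 0.0919 ang 77.9 z 0.1265 | Frad 0.2 Fccw 3.5 Fz -0.1 yang -11.6 grip 0.040
   eff1 -0.04  predicted Mz 0.31 wristMz 0.00
```

```bash
python3 -m jog '[[0,0.0005,0,0,0,0.005],[0,0.0005,0,0,0,0.005]]' >/dev/null; python3 st.py
python3 -m jog '[[0,0.0005,0,0,0,0.005],[0,0.0005,0,0,0,0.005]]' >/dev/null; python3 st.py
python3 -m jog '[[0,0.0005,0,0,0,0.005],[0,0.0005,0,0,0,0.005]]' >/dev/null; python3 st.py
```

```text
t 23.2 r 0.0919 ang 77.5 z 0.1265 | Frad -0.0 Fccw 3.1 Fz 0.2 yang -11.9 grip 0.040
   eff1 -0.08  predicted Mz 0.20 wristMz -0.03
t 23.4 r 0.0919 ang 77.2 z 0.1265 | Frad -1.2 Fccw 1.7 Fz 0.2 yang -12.2 grip 0.040
   eff1 -0.11  predicted Mz -0.46 wristMz 0.05
t 23.6 r 0.0919 ang 76.9 z 0.1265 | Frad -0.7 Fccw 1.9 Fz -0.7 yang -12.4 grip 0.040
   eff1 -0.14  predicted Mz -0.18 wristMz -0.00
```

```bash
python3 -m jog '[[0,0.0005,0,0,0,0.005],[0,0.0005,0,0,0,0.005]]' >/dev/null; python3 st.py|head -1
python3 -m jog '[[0,0.0005,0,0,0,0.005],[0,0.0005,0,0,0,0.005]]' >/dev/null; python3 st.py|head -1
python3 -m jog '[[0,0.0005,0,0,0,0.005],[0,0.0005,0,0,0,0.005]]' >/dev/null; python3 st.py|head -1
python3 -m jog '[[0,0.0005,0,0,0,0.005],[0,0.0005,0,0,0,0.005]]' >/dev/null; python3 st.py|head -1
```

```text
t 23.9 r 0.0919 ang 76.6 z 0.1265 | Frad -0.7 Fccw 1.4 Fz -0.5 yang -12.7 grip 0.040
t 24.1 r 0.0920 ang 76.3 z 0.1265 | Frad -1.7 Fccw 1.5 Fz -1.2 yang -13.0 grip 0.040
t 24.2 r 0.0919 ang 75.9 z 0.1265 | Frad -0.4 Fccw 2.2 Fz -1.0 yang -13.3 grip 0.040
t 24.4 r 0.0919 ang 75.8 z 0.1265 | Frad -1.9 Fccw 2.6 Fz 1.1 yang -13.6 grip 0.040
```

```bash
python3 -m jog '[[0,0.0004,0,0,0,0.004],[0,0.0004,0,0,0,0.004]]' >/dev/null; python3 st.py|head -1
python3 -m jog '[[0,0.0004,0,0,0,0.004],[0,0.0004,0,0,0,0.004]]' >/dev/null; python3 st.py|head -1
python3 -m jog '[[0,0.0004,0,0,0,0.004],[0,0.0004,0,0,0,0.004]]' >/dev/null; python3 st.py|head -1
python3 -m jog '[[0,0.0004,0,0,0,0.004],[0,0.0004,0,0,0,0.004]]' >/dev/null; python3 st.py|head -1
```

```text
t 24.6 r 0.0918 ang 75.7 z 0.1264 | Frad -1.9 Fccw 5.6 Fz 2.0 yang -13.8 grip 0.040
t 24.9 r 0.0917 ang 75.6 z 0.1264 | Frad -2.5 Fccw 6.6 Fz 3.0 yang -14.1 grip 0.040
t 25.1 r 0.0917 ang 75.6 z 0.1263 | Frad -1.7 Fccw 8.3 Fz 4.7 yang -14.3 grip 0.041
t 25.2 r 0.0916 ang 75.5 z 0.1263 | Frad -3.0 Fccw 10.4 Fz 6.7 yang -14.5 grip 0.040
```

```bash
python3 -m jog '[[0,0.0005,0,0,0,0.005],[0,0.0005,0,0,0,0.005]]' >/dev/null; python3 st.py|head -1
python3 -m jog '[[0,0.0005,0,0,0,0.005],[0,0.0005,0,0,0,0.005],[0,0.0005,0,0,0,0.005]]' >/dev/null; python3 st.py|head -1
```

```text
t 25.4 r 0.0915 ang 75.5 z 0.1262 | Frad -3.1 Fccw 13.0 Fz 9.6 yang -14.8 grip 0.040
t 25.8 r 0.0914 ang 75.4 z 0.1262 | Frad -3.7 Fccw 15.8 Fz 10.7 yang -15.1 grip 0.040
```

```bash
python3 -m jog '[[0,0,0,0,0,0],[0,0,0,0,0,0],[0,0,0,0,0,0]]' >/dev/null; python3 st.py|head -1
python3 -m jog '[[0,-0.001,0,0,0,-0.01],[0,-0.002,0,0,0,-0.02],[0,-0.0035,0,0,0,-0.04],[-0.0001,-0.005,0,0,0,-0.055],[-0.0006,-0.01,0,0,0,-0.11],[-0.0013,-0.0155,0,0,0,-0.168],[-0.0013,-0.0155,0,0,0,-0.168]]' >/dev/null; python3 st.py|head -1
python3 -m jog '[[0,0,-0.02,0,0,0],[0,0,-0.05,0,0,0],[0,0,-0.07,0,0,0],[0,0,-0.07,0,0,0]]' >/dev/null; python3 st.py|head -1
python3 -c "
from h import *
im,E=snap('side')
for l,v in find('side',E,['ear','tall_cup','short_cup','clamp_knob','clamp_pivot']).items(): print(l,[(a.tolist(),np.degrees(np.arctan2(a[1]+.1275,a[0]-.471)).round(1),b) for a,b in v])"
```

```text
t 26.1 r 0.0914 ang 75.4 z 0.1262 | Frad -4.0 Fccw 15.1 Fz 11.0 yang -15.1 grip 0.040
t 26.8 r 0.0920 ang 83.7 z 0.1268 | Frad 0.1 Fccw 0.0 Fz 0.1 yang -5.4 grip 0.040
t 27.1 r 0.0921 ang 82.5 z 0.1993 | Frad -0.3 Fccw -0.2 Fz 0.4 yang -5.5 grip 0.040
ear [([0.3799, -0.1592, 0.0797], np.float64(-160.8), 0.95), ([0.3963, -0.0598, 0.081], np.float64(137.8), 0.83), ([0.489, -0.0339, 0.0812], np.float64(79.1), 0.8)]
tall_cup [([0.4166, -0.1243, 0.0914], np.float64(176.6), 0.81)]
short_cup [([0.4354, -0.1703, 0.0918], np.float64(-129.8), 0.95), ([0.5028, -0.0856, 0.0871], np.float64(52.8), 0.82), ([0.4933, -0.1797, 0.0886], np.float64(-66.9), 0.81), ([0.4497, -0.0755, 0.0907], np.float64(112.3), 0.7)]
clamp_knob [([0.556, -0.2958, 0.1304], np.float64(-63.2), 0.62)]
clamp_pivot [([0.5307, -0.2358, 0.1006], np.float64(-61.1), 0.55), ([0.3944, 0.1447, 0.0015], np.float64(105.7), 0.49)]
```

```bash
python3 -c "
from h import *
p=ctrl.observe()['tcp_pos'];q=np.array([.5545,-.298,.2])
rows([(*(p+(q-p)*i/8),-5.5+27.2*min(1,i/6)) for i in range(1,9)])"
```

```text
y angle now -5.5
[[-0.0317,0.0123,-0.0005,0,0,-0.078],[-0.0634,0.0246,-0.0011,0,0,-0.158],[-0.0951,0.0369,-0.0016,0,0,-0.237],[-0.1268,0.0492,-0.0022,0,0,-0.316],[-0.1585,0.0615,-0.0027,0,0,-0.395],[-0.1901,0.0739,-0.0033,0,0,-0.474],[-0.2218,0.0862,-0.0038,0,0,-0.474],[-0.2535,0.0985,-0.0044,0,0,-0.474]]
```

```bash
python3 -m jog '[[-0.032,0.012,0,0,0,-0.08],[-0.063,0.025,0,0,0,-0.16],[-0.095,0.037,0,0,0,-0.24],[-0.127,0.049,0,0,0,-0.32],[-0.158,0.062,0,0,0,-0.4],[-0.19,0.074,0,0,0,-0.474],[-0.222,0.086,0,0,0,-0.474],[-0.2535,0.0985,0,0,0,-0.474],[-0.2535,0.0985,0,0,0,-0.474]]'; python3 look.py w5.png
```

```text
time: 28.35
tcp_pos: [0.5538, -0.3028, 0.1953]
tcp_rot: [-3.138, 0.002, 1.944]
ft_force: [-0.3, 0.3, -0.7]
grip_width: 0.0402
finger_force: 0.0
index_base []
stud []
ear [([0.4171, -0.3785, -0.0011], 0.75)]
tall_cup [([0.4929, -0.1764, 0.0892], 0.51)]
short_cup [([0.4936, -0.177, 0.089], 0.71)]
clamp_knob [([0.553, -0.2988, 0.1286], 0.77)]
clamp_pivot [([0.5325, -0.2374, 0.1012], 0.76)]
28.75
```

View pics/w5.png

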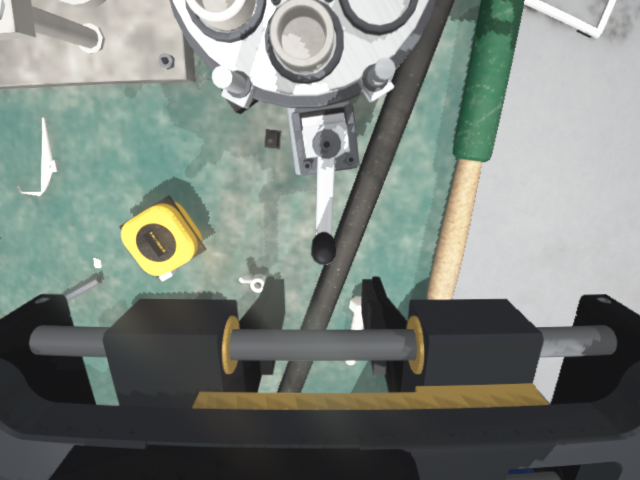

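```bash
sed -i '$d' st.py; cat > lv.py <<'E'
from h import *
import sys
s=ctrl.observe();p=s['tcp_pos'][:2]-np.array([.531,-.236]);u=p/np.linalg.norm(p);f=s['ft_force']
print('t %.1f lever r %.4f ang %.1f z %.3f Frad %.1f Fccw %.1f Fz %.1f yang %.1f j7 %.2f'%(s['time'],np.linalg.norm(p),np.degrees(np.arctan2(p[1],p[0])),s['tcp_pos'][2],f[:2]@u,f[1]*u[0]-f[0]*u[1],f[2],(np.degrees(s['tcp_rot'][2])-90),s['joint_pos'][6]))
E
python3 -m jog '[[0.001,0,0.02,0,0,0],[0.002,0,0.04,0,0,0],[0.003,0,0.06,0,0,0],[0.003,0,0.072,0,0,0],[0.003,0,0.072,0,0,0]]' >/dev/null; python3 lv.py
python3 -m jog '[[0.0003,0.0059,0,0,0,-0.08],[0.001,0.0117,0,0,0,-0.16],[0.0023,0.0175,0,0,0,-0.24],[0.0041,0.0231,0,0,0,-0.32],[0.0063,0.0285,0,0,0,-0.4],[0.009,0.0337,0,0,0,-0.48],[0.009,0.0337,0,0,0,-0.48]]' >/dev/null; python3 lv.py
```

```text
t 29.2 lever r 0.0624 ang -69.0 z 0.123 Frad 0.1 Fccw -0.3 Fz -0.3 yang 21.8 j7 1.07
t 29.9 lever r 0.0643 ang -36.5 z 0.126 Frad -0.3 Fccw -0.4 Fz -0.9 yang 49.3 j7 1.46
```

```bash
python3 -c "
from h import *
rows([(.531+.0665*np.cos(np.radians(a)),-.236+.0665*np.sin(np.radians(a)),.126,49.3+.85*(a+36.5)) for a in range(-32,25,4)])"
```

```text
y angle now 49.3
[[-0.0016,0.0053,-0.0003,0,0,-0.066],[-0.0007,0.0099,-0.0003,0,0,-0.126],[0.0004,0.0143,-0.0003,0,0,-0.185],[0.0019,0.0187,-0.0003,0,0,-0.244],[0.0037,0.0230,-0.0003,0,0,-0.304],[0.0058,0.0272,-0.0003,0,0,-0.363],[0.0082,0.0312,-0.0003,0,0,-0.422],[0.0108,0.0350,-0.0003,0,0,-0.482],[0.0137,0.0386,-0.0003,0,0,-0.541],[0.0168,0.0420,-0.0003,0,0,-0.600],[0.0202,0.0452,-0.0003,0,0,-0.660],[0.0238,0.0481,-0.0004,0,0,-0.719],[0.0276,0.0508,-0.0004,0,0,-0.778],[0.0316,0.0532,-0.0004,0,0,-0.838],[0.0357,0.0554,-0.0004,0,0,-0.897]]
```

```bash
python3 -m jog '[[-0.0016,0.0053,0,0,0,-0.066],[-0.0007,0.01,0,0,0,-0.126],[0.0004,0.0143,0,0,0,-0.185],[0.0019,0.0187,0,0,0,-0.244],[0.0037,0.023,0,0,0,-0.304],[0.0058,0.0272,0,0,0,-0.363],[0.0082,0.0312,0,0,0,-0.422],[0.0108,0.035,0,0,0,-0.482],[0.0108,0.035,0,0,0,-0.482]]' >/dev/null; python3 lv.py; python3 -c "
from h import *
rows([(.531+.0665*np.cos(np.radians(a)),-.236+.0665*np.sin(np.radians(a)),.126,73+.85*(a+4)) for a in range(0,37,4)])"
```

```text
t 30.9 lever r 0.0664 ang -5.0 z 0.126 Frad 1.3 Fccw -2.3 Fz 0.8 yang 76.7 j7 1.84
y angle now 76.7
[[0.0010,0.0057,-0.0003,0,0,0.006],[0.0022,0.0102,-0.0003,0,0,-0.053],[0.0037,0.0146,-0.0003,0,0,-0.113],[0.0056,0.0189,-0.0003,0,0,-0.172],[0.0077,0.0230,-0.0003,0,0,-0.231],[0.0101,0.0270,-0.0003,0,0,-0.291],[0.0128,0.0308,-0.0003,0,0,-0.350],[0.0157,0.0343,-0.0004,0,0,-0.409],[0.0189,0.0377,-0.0004,0,0,-0.469],[0.0223,0.0409,-0.0004,0,0,-0.528]]
```

```bash
python3 -m jog '[[0.001,0.0057,0,0,0,-0.03],[0.0022,0.0102,0,0,0,-0.06],[0.0037,0.0146,0,0,0,-0.113],[0.0056,0.0189,0,0,0,-0.172],[0.0056,0.0189,0,0,0,-0.172]]' >/dev/null; python3 lv.py
python3 -m jog '[[0.0007,0.0023,0,0,0,-0.03],[0.0015,0.0045,0,0,0,-0.06],[0.0015,0.0045,0,0,0,-0.06]]' >/dev/null; python3 lv.py
python3 -m jog '[[0.0007,0.0023,0,0,0,-0.03],[0.0015,0.0045,0,0,0,-0.06],[0.0015,0.0045,0,0,0,-0.06]]' >/dev/null; python3 lv.py
```

```text
t 31.4 lever r 0.0665 ang 12.3 z 0.126 Frad 0.2 Fccw -3.0 Fz 2.0 yang 86.6 j7 1.96
t 31.6 lever r 0.0663 ang 16.5 z 0.125 Frad 0.8 Fccw -3.9 Fz 2.0 yang -269.9 j7 2.01
t 31.9 lever r 0.0664 ang 20.7 z 0.125 Frad 1.6 Fccw -4.7 Fz 1.5 yang -266.5 j7 2.06
```

```bash
python3 -m jog '[[0.0007,0.0023,0,0,0,-0.03],[0.0015,0.0045,0,0,0,-0.06],[0.0015,0.0045,0,0,0,-0.06]]' >/dev/null; python3 lv.py
python3 -m jog '[[0.0007,0.0015,0,0,0,-0.02],[0.001,0.0028,0,0,0,-0.04],[0.001,0.0028,0,0,0,-0.04]]' >/dev/null; python3 lv.py
python3 -m jog '[[0.0007,0.0015,0,0,0,-0.02],[0.001,0.0028,0,0,0,-0.04],[0.001,0.0028,0,0,0,-0.04]]' >/dev/null; python3 lv.py
```

```text
t 32.2 lever r 0.0666 ang 24.8 z 0.125 Frad 1.6 Fccw -5.6 Fz 1.6 yang -263.0 j7 2.11
t 32.5 lever r 0.0664 ang 27.6 z 0.125 Frad 1.5 Fccw -4.8 Fz 2.3 yang -260.7 j7 2.14
t 32.9 lever r 0.0665 ang 30.2 z 0.125 Frad 1.3 Fccw -5.3 Fz 1.5 yang -258.4 j7 2.18
```

```bash
python3 -m jog '[[0.0007,0.0015,0,0,0,-0.02],[0.0011,0.0027,0,0,0,-0.04],[0.0011,0.0027,0,0,0,-0.04]]' >/dev/null; python3 lv.py
python3 -m jog '[[0.0007,0.0015,0,0,0,-0.01],[0.0011,0.0027,0,0,0,-0.02],[0.0011,0.0027,0,0,0,-0.02]]' >/dev/null; python3 lv.py
python3 -m jog '[[0.0006,0.0013,0,0,0,-0.01],[0.0006,0.0013,0,0,0,-0.01]]' >/dev/null; python3 lv.py
python3 -m jog '[[0.0006,0.0013,0,0,0,-0.01],[0.0006,0.0013,0,0,0,-0.01]]' >/dev/null; python3 lv.py; python3 -c "
from h import *
im,E=snap('side')
for l,v in find('side',E,['tall_cup','short_cup','clamp_knob','clamp_pivot']).items(): print(l,[(a.tolist(),np.degrees(np.arctan2(a[1]+.1275,a[0]-.471)).round(1),b) for a,b in v])"
```

```text
t 33.1 lever r 0.0657 ang 31.0 z 0.125 Frad 1.2 Fccw -13.5 Fz -2.0 yang -256.2 j7 2.21
t 33.5 lever r 0.0652 ang 31.5 z 0.125 Frad 4.4 Fccw -23.1 Fz -10.2 yang -255.1 j7 2.22
t 33.6 lever r 0.0649 ang 31.8 z 0.125 Frad 6.3 Fccw -28.6 Fz -13.3 yang -254.6 j7 2.23
t 33.9 lever r 0.0646 ang 32.0 z 0.125 Frad 6.5 Fccw -35.1 Fz -16.3 yang -254.1 j7 2.24
tall_cup [([0.4188, -0.1243, 0.0922], np.float64(176.5), 0.81)]
short_cup [([0.4393, -0.1718, 0.093], np.float64(-125.6), 0.95), ([0.5014, -0.0851, 0.0872], np.float64(54.4), 0.84), ([0.4914, -0.1825, 0.09], np.float64(-69.6), 0.7), ([0.4511, -0.0767, 0.0915], np.float64(111.4), 0.69)]
clamp_knob [([0.597, -0.2081, 0.1313], np.float64(-32.6), 0.78), ([0.5302, -0.2368, 0.1005], np.float64(-61.6), 0.71)]
clamp_pivot [([0.5293, -0.2352, 0.1003], np.float64(-61.6), 0.77), ([0.3783, -0.159, 0.0795], np.float64(-161.2), 0.26)]
```

```bash
python3 -m jog '[[-0.0008,-0.003,0,0,0,0],[-0.0017,-0.006,0,0,0,0],[-0.003,-0.011,0,0,0,0],[-0.0045,-0.016,0,0,0,0],[-0.0045,-0.016,0,0,0,0]]' >/dev/null; python3 lv.py
python3 -m jog '[[0,0,-0.02,0,0,0],[0,0,-0.05,0,0,0],[0,0,-0.09,0,0,0],[0,0,-0.13,0,0,0],[0,0,-0.13,0,0,0],[0,0,-0.13,0,0,0]]' >/dev/null; python3 lv.py; python3 -c "
from h import *
im,E=snap('side')
cv2.imwrite('pics/s9.png',cv2.resize(im[190:330,170:380],(720,480),interpolation=cv2.INTER_CUBIC))
for l,v in find('side',E,['tall_cup','short_cup','clamp_knob','ear']).items(): print(l,[(a.tolist(),np.degrees(np.arctan2(a[1]+.1275,a[0]-.471)).round(1),b) for a,b in v])"
```

```text
t 34.6 lever r 0.0660 ang 23.6 z 0.124 Frad 0.3 Fccw -0.6 Fz -0.1 yang -253.9 j7 2.26
t 35.2 lever r 0.0666 ang 23.8 z 0.255 Frad -0.6 Fccw 0.1 Fz -1.0 yang -253.8 j7 2.23
tall_cup [([0.4158, -0.1266, 0.0912], np.float64(179.1), 0.8), ([0.4935, -0.0344, 0.0777], np.float64(76.4), 0.29)]
short_cup [([0.4947, -0.1814, 0.0917], np.float64(-66.3), 0.87), ([0.4374, -0.1708, 0.0896], np.float64(-127.8), 0.8), ([0.4504, -0.0765, 0.0888], np.float64(112.0), 0.77), ([0.5056, -0.0862, 0.0855], np.float64(50.0), 0.54)]
clamp_knob [([0.5993, -0.2123, 0.1307], np.float64(-33.5), 0.67)]
ear [([0.3777, -0.1609, 0.0801], np.float64(-160.3), 0.92), ([0.4126, -0.382, 0.0002], np.float64(-102.9), 0.72), ([0.4928, -0.0356, 0.0786], np.float64(76.7), 0.71), ([0.395, -0.0619, 0.0799], np.float64(139.2), 0.66)]
```

View pics/s9.png

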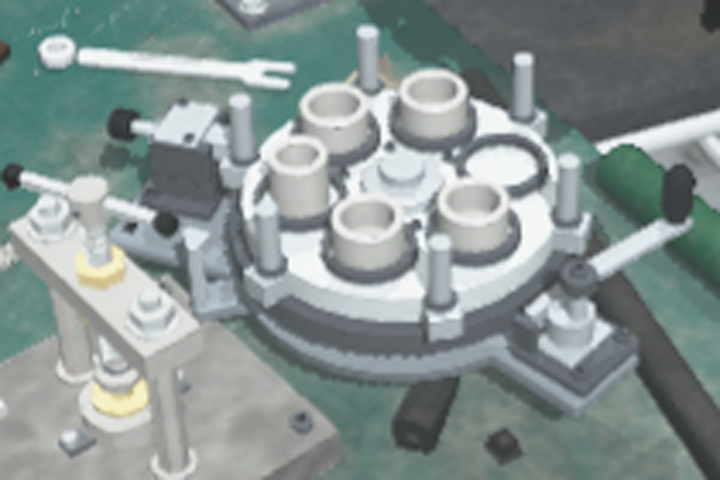

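The picture shows all five cups standing, with the tall cup at the pointer around pixel (298,175). The lever stands at the rear stop with its knob at (678,190), and nothing else has moved.

```bash
python3 -c "
from rig import ctrl
print(ctrl.close_job())"
```

```text
the job is handed in; nothing more can be done
None
```

The job is handed in at about 35 s: the tall cup is at the pointer with its ear against the bolt (pressed at about 15 N at the stud, an estimated 12–13 N at the bolt), the lever is on its stop, and all cups are standing; I first backed off early with the ear still riding the bolt, so I pushed it on past the click before seating it.

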